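# Clamp the bead dowel and torque its bolt to the click

## Task

Stand the white bead cluster's dowel in the empty bore of the metal clamp block, pressing gently until it is fully home, and let go of it. Only then turn the click wrench that sits on the clamp's bolt clockwise (seen from above) until its handle breaks over at the hinge; stop as soon as it gives, well before the hinge's end, and let the handle spring straight again with the bolt left tight. Leave the star, the rainstick and the fidget slider where they are.

Things in the scene. Friction and masses are not known exactly. Their poses are not given: they have to be found in the camera images.
- beads_center (a point): Middle of the largest bead (38 mm across, straight side 18 mm high) of the loose white ceramic bead cluster: grip here. The piece (about 0.1 to 0.2 kg, round, 95 mm tall) is, from its foot up: wooden dowel 18 mm across, 30 mm long, foot bevelled 2 mm; bead 30 across, 16 high; this bead, 28 high; bead 26 across, 18 high. This point is 60 mm above the foot, 35 below the top. z up along the dowel.
- beads_foot (a point): Centre of the foot of the bead cluster's dowel, its lowest point; z up along the dowel. At the start it stands 10 mm above the table in a shallow hole (12 mm deep, 23 mm wide) of a fixed wooden rest block 56 x 56 x 22 mm.
- clamp: Fixed metal clamp block on the table, 150 (x) x 70 (y) x 42 mm high, with the wrench on its bolt. Origin on the table under the bolt's axis; x runs along the block towards the bore; the block reaches from x = -35 to +115 mm.
- bore (a point): Centre of the mouth of the empty bore in the clamp block's top face (42 mm above the table), 55 mm from the bolt's axis. 21 mm across, 2.5 mm bevel at the mouth, 34 mm deep. The dowel is home when its lowest bead rests on the top face, the foot 30 mm below this point. x points away from the bolt along the block, z up.
- bolt_axis (a point): Point on the bolt's upright axis at the height of the wrench handle's centre line, 59 mm above the table. The steel wrench head there is 34 mm across, its top 71 mm above the table. The wrench cannot come off the bolt.
- handle_grip (a point): Point on the centre line of the handle in its black round grip (22 mm thick, 105 mm long, 59 mm above the table, free below). 150 mm from the bolt's axis, 110 mm from the break-over hinge; the handle ends 65 mm farther out. x points along the handle towards the bolt. It can be pushed sideways with shut fingers or pinched from above.
- bolt (a joint): Turn of bolt and wrench head, rad, growing clockwise seen from above (tightening); 0 to 0.3 at the start. Slow turning takes a steady 0.5 N m (about 3.5 N at handle_grip) and it stays where left, until the wedge inside comes up solid at a value that differs from case to case, about 0.9 to 1.35 (it may ease back up to 0.1 on release): to be found by feel.
- click (a joint): Bend of the handle at its hinge (upright pin 40 mm from the bolt's axis), rad: 0 straight, grows as the handle bends clockwise, end stop 0.45. A spring holds it straight up to 1.05 N m (about 9.5 N at handle_grip), then it gives at nearly constant force; it springs back to 0, damped, when eased. Broken over from 0.12; beyond 0.32 it is forced.
- star: Bystander: flat five-armed coral silicone star, about 78 mm across, 16 mm thick, lying loose; origin under its centre.
- rainstick: Bystander: upright wooden rainstick segment, 44 mm across, 130 mm tall, loose; origin under its centre.
- fidget: Bystander: chrome fidget slider, two stacked plates, 64 x 26 x 14 mm, lying loose; origin at the centre of its underside.
Mind the look-alikes: they are no part of the job. Of the things shaped like the part that bears beads_center, the white one is meant.

How it is judged (in metres and radians):
On the way, in this order (a step that is already met when the one before it is completed fails the run):
1. the bead dowel is fully home and upright in the clamp's bore, and released (horizontal distance between beads_foot and bore below 0.006 m and z of beads_foot in the frame of bore below -0.026 m and angle between beads_foot's own z axis and vertical below 0.12 rad and contact force between the fingers and beads below 0.3 N and linear speed of beads below 0.02 m/s), for 0.2 s.
2. the wrench handle breaks over with the dowel home (horizontal distance between beads_foot and bore below 0.006 m and z of beads_foot in the frame of bore below -0.026 m and angle between beads_foot's own z axis and vertical below 0.12 rad and value of joint click above 0.12 rad and value of joint bolt above 0.8 rad), for 0.1 s.
At the end, for the whole second after the job is handed in: The bead dowel stands upright (within 7 degrees) and at rest in the clamp's bore, centred within 6 mm, its foot at least 26 mm below the block's top face; the handle is straight again (click below 0.05 rad) and the bolt is still up tight (bolt above 0.8 rad) (horizontal distance between beads_foot and bore below 0.006 m and z of beads_foot in the frame of bore below -0.026 m and angle between beads_foot's own z axis and vertical below 0.12 rad and value of joint click below 0.05 rad and value of joint bolt above 0.8 rad and linear speed of beads below 0.02 m/s); the robot touches nothing.
It fails at once if the handle is forced on past its break-over (click above 0.32 rad) (value of joint click above 0.32 rad).
It fails at once if the bolt is run up (above 0.7 rad) while the dowel is not home in the bore (value of joint bolt above 0.7 rad and not (horizontal distance between beads_foot and bore below 0.006 m and z of beads_foot in the frame of bore below -0.026 m and angle between beads_foot's own z axis and vertical below 0.12 rad)).
It fails at once if the bead dowel is jammed hard against the clamp (more than 40 N) (contact force between beads and clamp above 40 N).
It fails at once if the star, the rainstick or the fidget slider is shifted by more than 20 mm or tipped (distance of any of star, rainstick, fidget from where it was at the start of the episode above 0.02 m or angle between any of star, rainstick, fidget's own z axis and vertical above 0.3 rad).
It also fails if it takes over 67 s, if anything falls off the work surface, if the arm or the gripper's body presses on something with over 40 N, if the wrist force passes 120 N, or if a joint passes its speed limit or range.

## Robot

A 6-joint arm with a two-finger parallel gripper is mounted at the origin on the work surface. World frame = base frame: x ahead of the robot, y to its left, z up, the work surface at z = 0. Lengths are in mm, angles in rad, forces in N, time in s.
With the tool pointing down it reaches from about 275 to 1000 mm from the base axis. Payload 8.4 kg.
Tool frame: the origin (TCP) lies midway between the tips of the shut fingers; the grasp point (between the pads) lies 19 mm behind it; z points along the fingers, y is the line along which they close (so a half turn about z gives the same grasp; the last joint's range is limited). The gripper opens to 85 mm and grips with 20 to 120 N. Pads are 22 mm wide; open, the fingers measure 114 mm over their backs; the gripper's body (76 mm by 85 mm) begins 54 mm behind the grasp point. The pads swing forward as they close: fully open they stand 13 mm farther back than shut.
Start: joints at [-1.242, 0.353, 1.633, -0, 1.155, -0.002], TCP at [202.998, -591.117, 231.281] pointing down, gripper open.
Joint ranges: [-2.63, 2.63], [-0.92, 2.1], [0.06, 2.66], [-1.3, 4.44], [0, 2.69], [-3.02, 3.02]. Speed limits (rad/s): [2.22, 2.22, 2.79, 3.14, 3.14, 3.14].

## Interface

Orientations are given as [roll, pitch, yaw] about the fixed x, y, z axes, in that order (R = Rz(yaw) Ry(pitch) Rx(roll)).
In Python, from rig import telemetry, optics, r gives the robot as it stands.
- The arm moves only by the tool play_rows, never from a script. Its arguments are lists of equal length, an entry for each row: "dp": the shift along the tool's x, y, z in units of 40 mm (1.0 is 40 mm), a list of three; "rot": the turn, a rotation vector about the tool's x, y, z in units of 6 degrees (1.0 is 6 degrees), a list of three. In form: {"dp": [[tx, ty, tz], ...], "rot": [[ax, ay, az], ...]}. A call has 1 to 5 rows; each row is the pose to reach, as a shift and turn from the pose commanded when the call began, along the tool's axes at that moment; what a row does not reach only later rows make up. A row lasts 1/12 s, in which the tool goes at most 41.7 mm and 7.16 degrees, less where a joint would pass 70% of its speed; a pose out of reach is approached as far as the arm can. A call with a gripper value outside its range is refused whole. "fingers" is the opening, from 0 (shut) to 1 (fully open), set as the call begins (left out, the last holds). The fingers move at their own pace and stop on an object; "grip_force" is the grip in N (left out, the last holds). Time passes only in rows, so rows that repeat a pose let the fingers close. It gives the time, the measured TCP pose, the force, the opening and the grip force at its end, in the units of the state.
- telemetry.sense(): the state, without advancing time (a new reading comes with each control period).
- optics.grab_frame(name): name is "scene" or "top"; returns a dict with "color" (384x512x3 uint8, red, green, blue), "mtx" (3x3 intrinsics, pixels), "R" (3x3) and "t" (3): a world point X has camera coordinates R X + t. Camera axes: x right, y down, z forward; pixel columns grow to the right and rows downward; lengths in mm; the calibration is good to about 2 mm. A picture is of the moment at which its call begins. There is no depth.
- r.sign_off(): hands the job in; it is judged then, once.
The state is a dict: "clock": time; "qpos": joint angles; "qvel": joint speeds; "joint_efforts": joint torques, N m; "eef_pos": TCP position; "tcp_rot": TCP orientation; "contact_force": force on the tool from outside, world axes, zero at the start; "wrist_torque": the same for the moment, N m; "opening": opening from 0.0 (shut) to 1.0 (fully open); "grasp_force": force on a finger pad.
Only numpy, scipy, OpenCV 4.12 (cv2) and the standard library are available. Lean on these libraries where they do the work, as an engineer would, in place of code of your own. Each camera call takes 0.05 s, during which the arm holds its last target. There are 200 camera calls.

## Working session

There is one attempt and no reset: what is moved stays moved. The work goes in short steps, Python scripts to look and compute and a tool call to move; the robot and the scene stay as the last step left them, time stands still between calls to the robot, and variables do not carry over. Pictures are saved under pics/ and viewed, at most 11 in all, crops included, and the job is handed in when it is done.

Besides the shell and the picture viewer there is one more tool, called after ">>>" as name(argument=value, ...) on one line, values as JSON. play_rows: Moves the arm, as the interface text tells. Its arguments: {"type":"object","properties":{"dp":{"type":"array"},"rot":{"type":"array"},"fingers":{"type":"number"},"grip_force":{"type":"number"}},"required":["dp","rot"]}

```bash
mkdir -p pics; ls; python3 - <<'E'
from rig import telemetry, optics, r
import cv2,numpy as np
for n in("scene","top"):
    f=optics.grab_frame(n); cv2.imwrite(f"pics/{n}0.png",f["color"][:,:,::-1]); np.savez(f"{n}0.npz",**f)
    print(n,f["mtx"].round(1).tolist(),(-f["R"].T@f["t"]).round(0),f["R"].round(3).tolist())
print(telemetry.sense())
E
```

```text
pics
scene [[390.3, 0.0, 258.4], [0.0, 390.3, 192.6], [0.0, 0.0, 1.0]] [1323. -207.  773.] [[0.267, 0.964, 0.011], [0.682, -0.18, -0.709], [-0.681, 0.197, -0.705]]
top [[483.4, 0.0, 249.8], [0.0, 483.4, 195.0], [0.0, 0.0, 1.0]] [4.080e+02 1.000e+00 1.249e+03] [[-0.023, -1.0, 0.015], [-0.981, 0.02, -0.191], [0.191, -0.019, -0.981]]
{'clock': 0.1, 'qpos': array([-1.24243827e+00,  3.53576088e-01,  1.63405477e+00,  1.89036166e-05,
        1.15517732e+00, -2.38836022e-03]), 'qvel': array([ 0.0007398 , -0.00063259, -0.00157832,  0.00021597,  0.00165289,
       -0.000697  ]), 'joint_efforts': array([ 1.19751716e-03, -6.06354403e+01, -3.42821968e+01, -3.77555114e-05,
        3.85987558e-03, -2.61314477e-05]), 'eef_pos': array([ 202.84634427, -590.72658725,  230.64063068]), 'tcp_rot': array([-3.14037717e+00, -2.01880670e-05,  3.30738764e-01]), 'contact_force': array([ 0.5215172 , -0.7171224 ,  0.05358725]), 'wrist_torque': array([ 0.01284244,  0.01764192, -0.00431977]), 'grasp_force': 0.0, 'opening': 0.9983989103889143}
```

View pics/scene0.png

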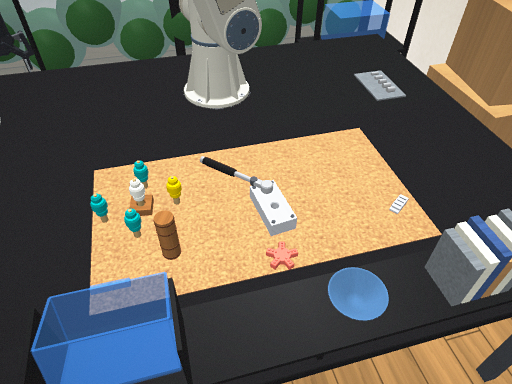

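View pics/top0.png

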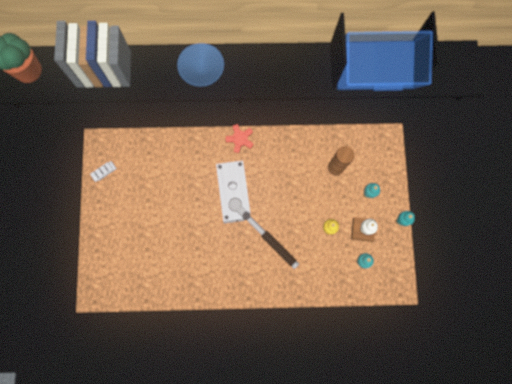

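White candidate: scene (137,190), top (369,227), the only white one and it stands in the wooden rest block. The look-alikes are teal at scene (141,172), (99,205), (133,220) and yellow at (174,187). The clamp is at top (233,190), and the handle runs from (237,206) to (295,265). I'll confirm with an enlarged crop and measure.

```bash
cat > h.py <<'E'
import numpy as np,cv2
from scipy.spatial.transform import Rotation as Ro
def ray(f,uv,z):
    d=f["R"].T@np.linalg.inv(f["mtx"])@np.array([uv[0],uv[1],1.]); c=-f["R"].T@f["t"]
    return c+d*(z-c[2])/d[2]
def tri(fs,uvs):
    A=np.zeros((3,3));b=np.zeros(3)
    for f,uv in zip(fs,uvs):
        c=-f["R"].T@f["t"]; d=ray(f,uv,0)-c; d/=np.linalg.norm(d); P=np.eye(3)-np.outer(d,d); A+=P;b+=P@c
    return np.linalg.solve(A,b)
def proj(f,X):
    p=f["mtx"]@(f["R"]@np.asarray(X,float)+f["t"]); return p[:2]/p[2]
def blobs(m,lo=8):
    n,l,s,c=cv2.connectedComponentsWithStats(m.astype(np.uint8)); return [(c[i].round(1).tolist(),s[i].tolist()) for i in range(1,n) if s[i][4]>=lo]
E
python3 - <<'E'
from h import *
T=dict(np.load("top0.npz"));S=dict(np.load("scene0.npz"))
a=cv2.resize(S["color"][145:255,80:290],None,fx=3.8,fy=3.8,interpolation=cv2.INTER_CUBIC)[:290]
b=cv2.resize(T["color"][150:280,205:420],None,fx=3.7,fy=3.7,interpolation=cv2.INTER_CUBIC)
a=cv2.resize(S["color"][155:235,80:210],None,fx=3,fy=3,interpolation=cv2.INTER_CUBIC)
c=cv2.resize(S["color"][155:235,190:310],None,fx=3,fy=3,interpolation=cv2.INTER_CUBIC)
o=np.zeros((590,800,3),np.uint8);o[:240,:390]=a;o[:240,400:760]=c
b=cv2.resize(T["color"][150:280,205:420],None,fx=2.65,fy=2.65,interpolation=cv2.INTER_CUBIC);o[245:245+b.shape[0],:b.shape[1]]=b
cv2.imwrite("pics/crop.png",o[:,:,::-1])
for n,f in(("top",T),("scene",S)):
    hsv=cv2.cvtColor(f["color"],cv2.COLOR_RGB2HSV);h,s,v=cv2.split(hsv)
    roi=np.zeros(h.shape,bool)
    if n=="top": roi[125:300,85:412]=1
    else: roi[150:270,92:420]=1
    print(n,"white/grey",blobs((s<60)&(v>130)&roi)); print("dark",blobs((v<60)&roi,30)); print("teal",blobs((h>80)&(h<100)&(s>120)&roi)); print("yellow",blobs((h>25)&(h<33)&(s>180)&(v>150)&roi))
    print("red",blobs(((h<6)|(h>172))&(s>110)&(v>150)&roi)); 
E
```

```text
top white/grey [([102.7, 171.0], [90, 161, 26, 21, 268]), ([234.2, 193.2], [216, 161, 49, 74, 1738]), ([374.3, 184.1], [368, 183, 12, 6, 14]), ([375.4, 187.4], [374, 186, 4, 4, 10]), ([373.5, 195.3], [365, 190, 16, 8, 19]), ([368.8, 226.6], [361, 219, 17, 16, 208]), ([368.0, 264.2], [358, 256, 16, 13, 25]), ([368.3, 259.3], [367, 258, 4, 4, 9]), ([295.0, 264.5], [292, 262, 7, 6, 28])]
dark [([99.2, 125.5], [85, 125, 31, 2, 57]), ([408.8, 154.4], [404, 125, 8, 86, 359])]
teal [([371.8, 191.1], [367, 185, 12, 12, 78]), ([405.0, 218.4], [399, 212, 13, 13, 120]), ([364.8, 263.3], [360, 259, 12, 8, 48])]
yellow []
red [([239.6, 137.8], [226, 125, 27, 27, 342])]
scene white/grey [([201.5, 158.4], [200, 156, 5, 7, 19]), ([242.0, 175.9], [234, 171, 17, 11, 86]), ([272.5, 206.7], [250, 177, 47, 59, 1614]), ([136.8, 189.9], [129, 179, 16, 23, 272]), ([398.5, 203.5], [389, 194, 20, 20, 203])]
dark [([133.0, 156.7], [92, 150, 124, 45, 1304]), ([405.2, 168.0], [377, 150, 43, 55, 1189]), ([218.5, 166.3], [202, 158, 34, 18, 237]), ([377.4, 259.3], [293, 240, 127, 30, 1848])]
teal [([140.5, 170.9], [133, 160, 15, 22, 227]), ([98.9, 205.1], [92, 194, 15, 23, 262]), ([132.5, 220.1], [124, 209, 17, 23, 285])]
yellow [([173.5, 187.0], [167, 176, 14, 22, 206])]
red [([282.5, 244.2], [281, 242, 4, 5, 14]), ([270.1, 249.9], [267, 249, 7, 3, 10]), ([292.5, 253.4], [287, 250, 11, 9, 50]), ([279.3, 261.4], [266, 252, 28, 18, 153])]
```

View pics/crop.png

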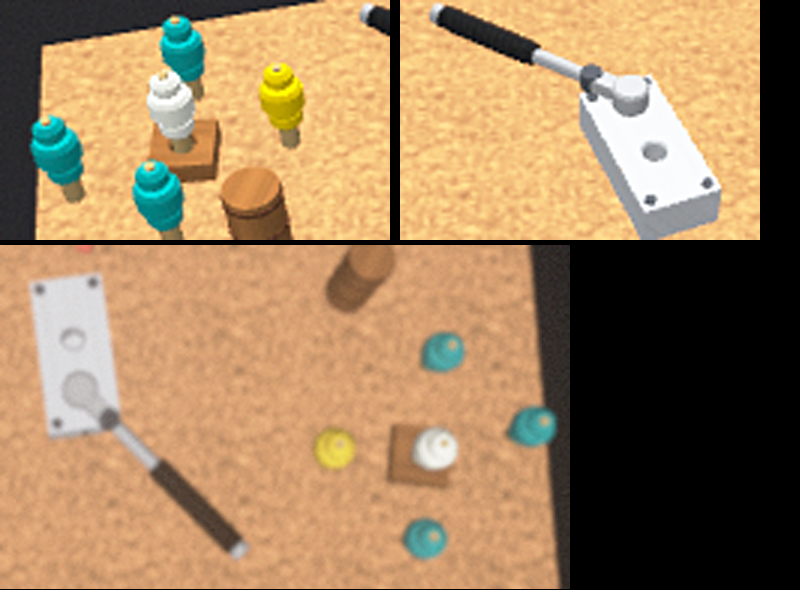

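The crop confirms it: the white cluster at scene (137,190) / top (369,227) stands alone in the rest block, with three teal and one yellow around it. The bore is at scene (275,205) / top (232.5,185).

```bash
python3 - <<'E'
from h import *
T=dict(np.load("top0.npz"));S=dict(np.load("scene0.npz"));np.set_printoptions(precision=1,suppress=True)
fs=(T,S)
print("white tri",tri(fs,((368.8,226.6),(136.8,189.9))),"top@70",ray(T,(368.8,226.6),70))
for n,a,b in(("teal-back",(364.8,261),(140.5,170.9)),("teal-right",(406,218.4),(98.9,205.1)),("teal-front",(371.8,191),(132.5,220.1)),("yellow",(331,227.5),(173.5,187))): print(n,tri(fs,(a,b)))
print("bore tri",tri(fs,((232.5,185.1),(275,205.3))),ray(T,(232.5,185.1),42),ray(S,(275,205.3),42))
print("bolt top",ray(T,(235.2,205.1),71),ray(S,(266.7,185.7),71))
print("end",ray(T,(295,264.5),59),ray(S,(201.5,158.4),59))
# clamp top face from long edges: scene+top
for n,f in(("T",T),("S",S)):
    g=f["color"].astype(int); s=g.max(2)-g.min(2); m=(s<35)&(g.min(2)>(150 if n=="T" else 200))
    k=np.zeros(m.shape,bool); 
    if n=="T":k[150:240,205:260]=1
    else:k[170:245,240:305]=1
    m=(m&k).astype(np.uint8); m=cv2.morphologyEx(m,cv2.MORPH_OPEN,np.ones((5,5)))
    c=max(cv2.findContours(m,0,1)[0],key=cv2.contourArea); h=cv2.convexHull(c)[:,0]
    P=np.array([ray(f,p,42)[:2] for p in h],np.float32); r=cv2.minAreaRect(P); print(n,r,cv2.boxPoints(r).tolist())
print("star",ray(T,(239.6,137.8),8),"stick top",ray(S,(164,219),130),ray(T,(344,155),130),"fidget",ray(T,(102.7,171),10))
E
```

```text
white tri [ 552.3 -311.9   68.7] top@70 [ 552.  -313.9   70. ]
teal-back [ 468.9 -299.1   59.2]
teal-right [ 572.  -408.4   58.5]
teal-front [ 643.8 -329.    57.5]
yellow [ 553.5 -220.3   57.6]
bore tri [670.4  23.2  40.8] [669.3  20.5  42. ] [672.   25.6  42. ]
bolt top [612.4  14.2  71. ] [625.4  16.2  71. ]
end [ 464.1 -129.2   59. ] [ 458.9 -127.6   59. ]
T ((654.0424194335938, 19.531999588012695), (153.74969482421875, 69.25012969970703), 6.3226799964904785) [[573.822021484375, 45.480403900146484], [581.4483642578125, -23.3485107421875], [734.2628173828125, -6.416404724121094], [726.636474609375, 62.41250991821289]]
S ((662.651123046875, 23.981544494628906), (135.39610290527344, 71.12498474121094), 6.517587661743164) [[591.35400390625, 51.629913330078125], [599.42724609375, -19.03539276123047], [733.9482421875, -3.6668243408203125], [725.875, 66.99848175048828]]
star [805.8  -0.1   8. ] stick top [ 727.5 -248.7  130. ] [ 719.  -250.2  130. ] fidget [720.9 360.9  10. ]
```

Checks out: the white bead is at about (552,-312,69), and the expected height is 70. The bore is at about (670.5,23) and the bolt at about (616,17), 55 mm apart with the clamp yawed 6.4°. I'll approach with the closing line diagonal (yaw 45°) to clear the look-alikes.

>>> play_rows(dp=[[1.0,-0.35,0.0],[2.0,-0.7,0.0],[3.0,-1.05,0.0],[4.0,-1.4,0.0],[5.0,-1.8,0.0]], rot=[[0,0,-0.9],[0,0,-1.8],[0,0,-2.7],[0,0,-3.6],[0,0,-4.33]], fingers=0.75, grip_force=30)

```text
clock: 0.52
eef_pos: [366.7, -459.5, 231.0]
tcp_rot: [-3.141, -0.0, 0.789]
contact_force: [0.4, -0.1, -0.8]
opening: 0.754
grasp_force: 0.0
```

```bash
cat > go.py <<'E'
import sys
from h import *
from rig import telemetry
np.set_printoptions(precision=3,suppress=True)
def go(x,y,z,yawdeg,show=True):
    s=telemetry.sense(); R=Ro.from_euler("xyz",s["tcp_rot"]).as_matrix()
    Rt=Ro.from_euler("xyz",[np.pi,0,np.radians(yawdeg)]).as_matrix()
    print("t",round(s["clock"],2),"pos",s["eef_pos"],"rot",s["tcp_rot"],"F",s["contact_force"],"open",round(s["opening"],3))
    print("dp",R.T@(np.array([x,y,z])-s["eef_pos"])/40,"rot",np.degrees(Ro.from_matrix(R.T@Rt).as_rotvec())/6)
if __name__=="__main__": go(*map(float,sys.argv[1:5]))
E
python3 go.py 552 -312 150 45
```

```text
t 0.52 pos [ 366.652 -459.513  231.044] rot [-3.141 -0.     0.789] F [ 0.422 -0.149 -0.764] open 0.754
dp [5.882 0.688 2.026] rot [-0.002 -0.     0.03 ]
```

>>> play_rows(dp=[[0.95,0.12,0.1],[1.9,0.25,0.3],[2.85,0.35,0.5],[3.8,0.45,0.7],[4.75,0.55,1.0]], rot=[[0,0,0],[0,0,0],[0,0,0],[0,0,0],[0,0,0]])

```text
clock: 0.93
eef_pos: [517.1, -340.9, 191.4]
tcp_rot: [3.141, -0.0, 0.784]
contact_force: [0.8, -0.3, -0.5]
opening: 0.746
grasp_force: 0.0
```

>>> play_rows(dp=[[0.6,0.05,0.5],[1.05,0.08,1.0],[1.05,0.08,1.0]], rot=[[0,0,0],[0,0,0],[0,0,0]])

```text
clock: 1.18
eef_pos: [547.9, -311.1, 147.1]
tcp_rot: [-3.136, 0.001, 0.787]
contact_force: [-1.0, 0.6, -0.7]
opening: 0.748
grasp_force: 0.0
```

```bash
python3 go.py 552 -312 47 45; python3 - <<'E'
from rig import optics
from h import *
import pickle
o=np.zeros((520,790,3),np.uint8)
S=optics.grab_frame("scene");T=optics.grab_frame("top")
u,v=130,185;a=cv2.resize(S["color"][v-50:v+50,u-38:u+38],None,fx=5.1,fy=5.1,interpolation=2)
u,v=370,225;b=cv2.resize(T["color"][v-50:v+50,u-38:u+38],None,fx=5.1,fy=5.1,interpolation=2)
cv2.imwrite("pics/c1.png",np.hstack([a,b])[:,:,::-1])
E
```

```text
t 1.18 pos [ 547.88  -311.103  147.085] rot [-3.136  0.001  0.787] F [-1.025  0.595 -0.714] open 0.748
dp [0.058 0.103 2.502] rot [-0.053  0.005  0.015]
```

View pics/c1.png

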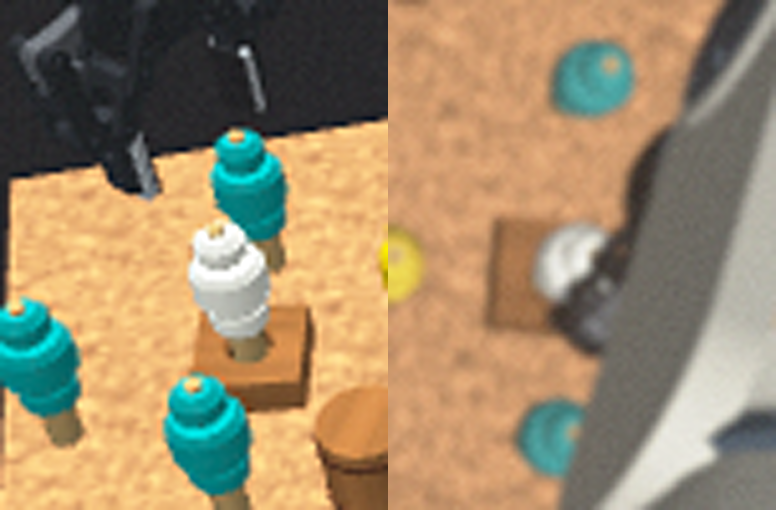

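The fingers straddle the white cluster and its neighbours are clear: left crop shows white at (230,280), right crop at (575,260) in the rest block. I'll descend and grip.

>>> play_rows(dp=[[0.06,0.1,0.5],[0.06,0.1,1.1],[0.06,0.1,1.7],[0.06,0.1,2.2],[0.06,0.1,2.5]], rot=[[0,0,0],[0,0,0],[0,0,0],[0,0,0],[0,0,0]])

```text
clock: 1.7
eef_pos: [550.8, -316.9, 50.4]
tcp_rot: [-3.141, 0.0, 0.783]
contact_force: [-0.2, 0.4, -0.4]
opening: 0.752
grasp_force: 0.0
```

>>> play_rows(dp=[[0,0,0],[0,0,0],[0,0,0],[0,0,0],[0,0,0]], rot=[[0,0,0],[0,0,0],[0,0,0],[0,0,0],[0,0,0]], fingers=0.1, grip_force=30)

```text
clock: 2.12
eef_pos: [552.7, -316.4, 52.5]
tcp_rot: [3.14, -0.0, 0.784]
contact_force: [-0.2, 0.6, -1.1]
opening: 0.434
grasp_force: 30.2
```

```bash
python3 go.py 552 -312 147 45; python3 - <<'E'
from rig import optics
from h import *
S=optics.grab_frame("scene");
u,v=135,190;a=cv2.resize(S["color"][v-50:v+50,u-50:u+50],None,fx=5,fy=5,interpolation=2)
cv2.imwrite("pics/c2.png",a[:,:,::-1])
E
```

```text
t 2.12 pos [ 552.691 -316.368   52.5  ] rot [ 3.14  -0.     0.784] F [-0.167  0.635 -1.115] open 0.434
dp [ 0.066 -0.085 -2.363] rot [ 0.017 -0.004 -0.011]
```

View pics/c2.png

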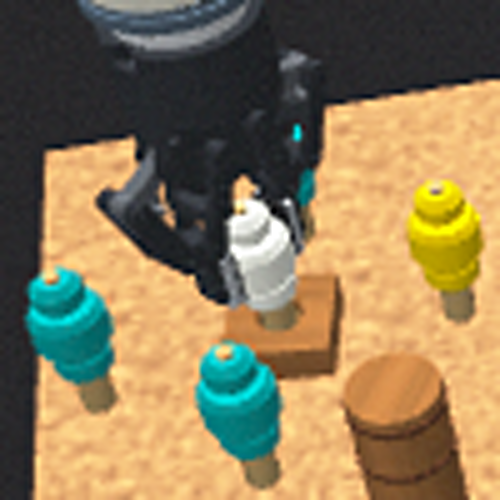

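Gripped (opening 0.434 ≈ 37 mm). I'll lift, then carry over to the bore.

>>> play_rows(dp=[[0,0,-0.3],[0,0,-0.8],[0,0,-1.5],[0,0,-2.2],[0,0,-2.8]], rot=[[0,0,0],[0,0,0],[0,0,0],[0,0,0],[0,0,0]])

```text
clock: 2.58
eef_pos: [552.4, -316.0, 166.2]
tcp_rot: [3.14, -0.0, 0.784]
contact_force: [0.8, -1.0, -1.7]
opening: 0.434
grasp_force: 30.6
```

```bash
python3 go.py 670.5 23 150 45
```

```text
t 2.58 pos [ 552.37  -315.979  166.154] rot [ 3.14  -0.     0.784] F [ 0.767 -1.    -1.691] open 0.434
dp [ 8.077 -3.912  0.402] rot [ 0.012 -0.003 -0.009]
```

>>> play_rows(dp=[[0.6,-0.3,0.0],[1.5,-0.72,0.0],[2.4,-1.15,0.0],[3.3,-1.6,0.0],[4.2,-2.03,0.0]], rot=[[0,0,0],[0,0,0],[0,0,0],[0,0,0],[0,0,0]])

```text
clock: 3.0
eef_pos: [614.0, -138.1, 164.7]
tcp_rot: [3.141, -0.001, 0.784]
contact_force: [1.0, 0.3, -2.4]
opening: 0.433
grasp_force: 30.6
```

>>> play_rows(dp=[[0.9,-0.43,0.0],[1.8,-0.87,0.0],[2.7,-1.3,0.2],[3.4,-1.65,0.5],[3.88,-1.88,0.7]], rot=[[0,0,0],[0,0,0],[0,0,0],[0,0,0],[0,0,0]])

```text
clock: 3.42
eef_pos: [671.1, 26.5, 135.9]
tcp_rot: [3.141, -0.001, 0.786]
contact_force: [-0.2, 0.6, -1.6]
opening: 0.435
grasp_force: 30.6
```

>>> play_rows(dp=[[0,0,0],[0,0,0],[0,0,0]], rot=[[0,0,0],[0,0,0],[0,0,0]])

```text
clock: 3.67
eef_pos: [670.4, 22.6, 136.1]
tcp_rot: [3.141, 0.0, 0.785]
contact_force: [0.8, 0.7, -1.1]
opening: 0.434
grasp_force: 30.6
```

```bash
python3 go.py 670.5 23 120 45; python3 - <<'E'
from rig import optics
from h import *
S=optics.grab_frame("scene");T=optics.grab_frame("top")
np.savez("scene3.npz",**S);np.savez("top3.npz",**T)
u,v=272,190;a=cv2.resize(S["color"][v-50:v+50,u-40:u+40],None,fx=5,fy=5,interpolation=2)
u,v=235,185;b=cv2.resize(T["color"][v-50:v+50,u-38:u+38],None,fx=5,fy=5,interpolation=2)
cv2.imwrite("pics/c3.png",np.hstack([a,b])[:,:,::-1])
E
```

```text
t 3.67 pos [670.354  22.611 136.08 ] rot [3.141 0.    0.785] F [ 0.75   0.746 -1.128] open 0.434
dp [ 0.009 -0.004  0.402] rot [ 0.004  0.001 -0.007]
```

View pics/c3.png

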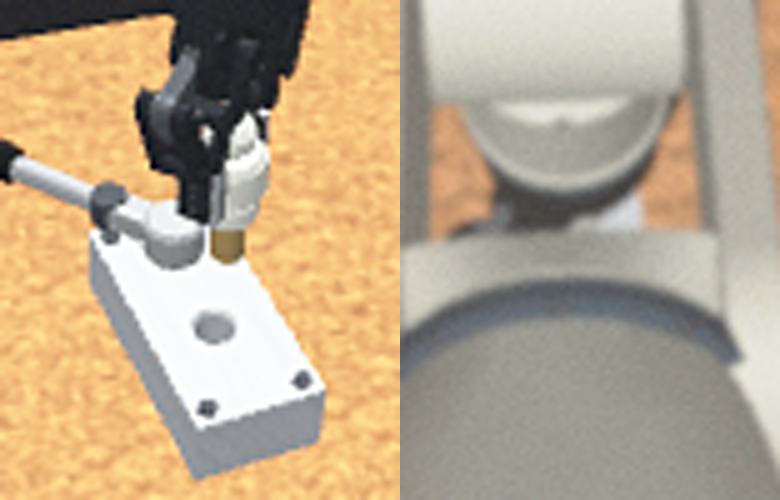

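Scene crop: the dowel foot is near crop (228,256) → pixel (277.6,191), and the bore is at crop (214,328) → (274.8,205.6). The top view is blocked by the arm. I'll measure the offset with the scene camera.

```bash
cat > off.py <<'E'
from h import *
def meas(f,zfoot,v0,v1,u0=262,u1=296):
    C=f["color"].astype(int); m=(C[:,:,0]-C[:,:,2]>35); k=np.zeros(m.shape,bool);k[v0:v1,u0:u1]=1
    m&=k
    n,l,s,c=cv2.connectedComponentsWithStats(m.astype(np.uint8)); i=1+np.argmax(s[1:,4]); print("dowel",s[i],c[i].round(1))
    for v in range(s[i][1],s[i][1]+s[i][3]):
        u=np.where(l[v]==i)[0]; print(v,u.min(),u.max(),end="; ")
    print()
E
python3 - <<'E'
from off import *
S=dict(np.load("scene3.npz"));meas(S,93.6,180,197,270,285)
C=S["color"].astype(int)
print(C[198:214,264:286].sum(2)//3)
E
```

```text
dowel [274 180  11  17  93] [280.1 188.5]
180 284 284; 181 284 284; 182 283 284; 183 283 284; 184 282 284; 185 281 284; 186 274 284; 187 274 284; 188 274 284; 189 274 284; 190 274 284; 191 275 284; 192 276 284; 193 282 284; 194 282 284; 195 283 284; 196 284 284; 
[[251 251 251 250 250 250 249 250 250 250 250 250 250 250 250 249 249 250
  250 251 252 237]
 [250 250 251 251 250 250 250 250 250 250 250 250 250 250 250 250 250 250
  250 251 252 252]
 [250 250 251 251 251 250 250 251 250 252 251 251 251 251 251 250 250 249
  250 250 251 252]
 [249 251 251 251 251 251 251 253 254 248 249 250 254 253 252 251 251 250
  249 250 251 252]
 [250 250 251 251 251 251 253 237 203 199 216 217 218 230 249 252 250 250
  249 249 250 252]
 [250 249 251 251 251 253 240 203 164 159 152 157 174 204 223 250 252 251
  249 249 250 251]
 [250 250 250 252 252 254 211 164 139 149 153 153 159 158 197 247 252 250
  250 249 249 250]
 [250 250 249 250 252 254 216 125 139 149 155 158 159 154 158 237 252 251
  251 250 249 249]
 [251 250 250 249 252 253 246 118 142 148 156 157 160 152 154 247 253 250
  250 250 250 249]
 [251 250 251 250 250 253 255 189 134 148 154 158 154 150 205 253 252 250
  250 251 250 249]
 [250 251 250 250 249 252 253 254 240 179 150 155 217 224 254 252 252 251
  251 251 250 250]
 [251 250 251 250 250 250 252 252 254 254 255 254 254 251 252 251 251 251
  250 251 251 250]
 [254 251 252 250 250 250 251 251 252 252 252 251 251 251 251 251 251 251
  251 250 251 250]
 [255 252 251 251 250 250 250 251 251 252 250 251 250 250 250 250 251 250
  251 251 250 251]
 [235 254 251 251 251 250 249 250 251 251 250 250 251 250 250 249 250 250
  251 250 250 251]
 [168 255 252 251 251 250 250 250 251 251 251 250 250 250 250 250 250 251
  250 251 250 250]]
```

```bash
python3 - <<'E'
from off import *
np.set_printoptions(precision=1,suppress=True)
S=dict(np.load("scene3.npz"));C=S["color"].astype(float);g=C.mean(2)
w=np.clip(250-g[199:212,266:284],0,60);w[w<8]=0;V,U=np.mgrid[199:212,266:284];b=((w*U).sum()/w.sum(),(w*V).sum()/w.sum())
B=ray(S,b,42);print("bore px",b,B)
print((C[184:196,270:288,0]-C[184:196,270:288,2]).astype(int))
for z in (93.6,):
  for p in((277.6,191),(277.6,190.5)): print(p,ray(S,p,z)-B)
print("expected foot px for axis over bore", proj(S,B+[0,0,51.6]), "tcp", proj(S,[670.4,22.6,93.6]), "1mm x,y px",proj(S,B+[10,0,50])-proj(S,B+[0,0,50]),proj(S,B+[0,10,50])-proj(S,B+[0,0,50]))
E
```

```text
bore px (np.float64(274.27706528018484), np.float64(205.0352397458117)) [670.6  24.1  42. ]
[[ -6  -7  -9  -8 -12 -10   7   6   4   5   2   3  68 127 120 119 120 121]
 [ -3  -7  -5 -12   9  -4   1   4   3  -1   1  77 125 124 118 118 118 117]
 [ -8  -5  -6 -11  67  59  46  46  45  51  52 121 123 121 119 121 118 119]
 [ -5  -9  -7 -12  70  71  68  66  63  58  60 122 115 110 114 115 118 118]
 [ -4  -4  -5 -14  71  65  63  65  64  54  60 116 117 114 120 120 120 121]
 [ -5  -3  -5   0  71  70  64  63  62  55  60 124 120 120 118 117 119 118]
 [ -4  -3  -7   0  71  70  64  65  59  54  60 126 123 120 119 120 117 115]
 [ -4  -5  -9   0  27  74  66  64  62  51  18 129 122 117 119 118 116 115]
 [ -5 -10   0  -3  -4   0  52  83  44  13  -1  36 124 120 115 120 123 119]
 [  0  -2  -3  -3  -4  -4  -3  -2  -3  -3  -4  -6 129 123 120 120 121 121]
 [ -3  -3  -3  -4  -3  -3  -4  -4  -4  -3  -4  -6  46 127 122 119 121 116]
 [ -2  -3  -3  -2  -4  -4  -4  -4  -3  -3  -3  -6  -7  38 126 117 117 118]]
(277.6, 191) [ 2.4  5.7 51.6]
(277.6, 190.5) [ 0.7  6.3 51.6]
expected foot px for axis over bore [275.1 190.8] tcp [274.5 190.8] 1mm x,y px [1.2 2.8] [ 3.8 -0.7]
```

```bash
python3 - <<'E'
from off import *
np.set_printoptions(precision=1,suppress=True,linewidth=200)
S=dict(np.load("scene3.npz"))
F=ray(S,(277.0,190.8),93.6);print(F)
for h in(0,30,38,60,75,85,95): print(h,proj(S,F+[0,0,h]))
print((S["color"].astype(float).mean(2)[160:188,268:292]).astype(int))
E
```

```text
[671.9  28.6  93.6]
0 [277.  190.8]
30 [277.6 182. ]
38 [277.7 179.6]
60 [278.1 172.8]
75 [278.4 168. ]
85 [278.6 164.8]
95 [278.8 161.5]
[[ 58  60  65  67  62  67  67  60  98 110  43  40  32  33  42  38  32  30  37 121 200 191 188 184]
 [ 81  79  51  77  68  68  69  69  68  56  38  32  36  33  34  35  88  21  76 195 198 192 179 178]
 [ 55  48  45 108  79  60  70  68  70  41  39  32  37 117  54 122 255 238 187 198 205 192 180 177]
 [ 52  36  53  63  56  39  45  52  39  41  41  25  77 255 153  43 123 130 185 181 192 189 184 184]
 [ 41  36  31  30  37  36  34  44  42  38  32  47 201 255 254  54  40 141 192 186 191 192 184 190]
 [ 38  35  36  40 117 162  32  39  43  35  57 213 255 239 248 131  31 142 199 198 191 199 193 193]
 [ 40  36  29  38 139 255 148  33  38  41 108 242 230 232 239 148  46 144 199 193 184 181 176 188]
 [ 34  32  33  43 150 214  96  39  33  56 201 235 227 228 227 178  38 131 192 193 190 186 176 181]
 [ 33  33  35  32  58 168  79  39  29  52 196 232 230 207 173 255 182 138 182 192 191 188 187 187]
 [ 37  37  36  31  34  71  44  41  29  52 205 185 170 165 163 255 243 2
[... 1110 characters left out ...]
6 205]
 [ 26  39  60  40  42  43 120 133  94 195 188 187 164 184 205 152 179 174 175 173 180 193 194 199]
 [ 16  39  61  42  39  36 118 134  96 203 195 210 205 190 160 165 192 193 186 182 177 176 179 182]
 [199 104  49  22  26  42 145 131 108 202 196 184 173 166 156 183 184 178 178 187 183 180 182 201]
 [244 248 232 135  47  80 143 137 186 188 183 177 169 164 165 183 191 193 188 184 187 191 190 195]
 [244 248 248 217 179 232 139 175 190 184 184 176 178 175 174 178 186 188 189 187 184 193 182 165]
 [246 235 220 176 151 246 106 122 131 128 126 108 105 183 187 188 187 183 184 183 175 178 182 175]
 [183 176 172 142 124 245 104 118 117 116 109 100 100 191 204 203 199 192 179 175 172 179 186 194]]
```

Foot measured at about (672,28.6), bore at (670.6,24.1), cluster upright. I'll correct by about (-1.3,-4.5) mm, lower to just above the mouth and look again.

>>> play_rows(dp=[[-0.1,0.06,0.2],[-0.1,0.06,0.5],[-0.1,0.06,0.8],[-0.1,0.06,1.0],[-0.1,0.06,1.1]], rot=[[0,0,0],[0,0,0],[0,0,0],[0,0,0],[0,0,0]])

```text
clock: 4.18
eef_pos: [667.9, 18.2, 88.8]
tcp_rot: [-3.139, 0.002, 0.784]
contact_force: [-0.3, 0.7, -2.2]
opening: 0.43
grasp_force: 30.6
```

>>> play_rows(dp=[[0,0,0],[0,0,0]], rot=[[0,0,0],[0,0,0]])

```text
clock: 4.35
eef_pos: [669.1, 18.6, 90.8]
tcp_rot: [-3.141, 0.001, 0.784]
contact_force: [0.4, -0.3, -1.7]
opening: 0.43
grasp_force: 30.6
```

```bash
python3 go.py 670.5 23 70 45; python3 - <<'E'
from rig import optics
from off import *
np.set_printoptions(precision=1,suppress=True,linewidth=200)
S=optics.grab_frame("scene");np.savez("scene4.npz",**S)
C=S["color"].astype(int)
print(C[192:213,264:286].sum(2)//3);print((C[:,:,0]-C[:,:,2])[192:213,264:286])
u,v=275,195;cv2.imwrite("pics/c4.png",cv2.resize(S["color"][v-30:v+30,u-30:u+30],None,fx=9,fy=9,interpolation=2)[:,:,::-1])
B=np.array([670.6,24.1,42]);print(proj(S,B),proj(S,B+[0,0,5]))
E
```

```text
t 4.35 pos [669.136  18.553  90.767] rot [-3.141  0.001  0.784] F [ 0.383 -0.307 -1.67 ] open 0.43
dp [ 0.103 -0.054  0.519] rot [-0.006  0.005 -0.011]
[[135  58  41  37  42  38  34  62 145 117 129 187 181 177 172 168 159 163 195 195 195 181]
 [164  51  35  47  43  41  37  79 144 117 126 186 180 176 169 164 159 211 193 190 191 183]
 [255  91  30  35  44  35  39  71 143 115 127 185 179 174 177 186 176 243 223 178 185 189]
 [255 154  24  42  63  37  47  64 143 115 144 182 189 168 201 170 191 254 252 228 187 195]
 [254 224  79  30  42  37  32  65 143 119 164 215 206 182 170 155 223 253 252 251 180 189]
 [252 255 255 225  81  16  26 112 139 129 187 186 181 172 160 191 253 251 251 251 231 194]
 [251 252 254 255 255 246 140 133 141 190 185 180 173 164 182 254 252 250 250 251 252 236]
 [250 250 251 252 254 255 255 191 111 130 129 137 126 106 198 254 251 250 250 250 252 251]
 [249 250 251 250 251 252 254 194 108 117 114 116 104  97 205 254 250 249 249 250 251 251]
 [249 251 250 250 250 251 254 196 107 115 116 114 102  99 205 254 250 249 249 250 251 252]
 [249 250 250 250 251 252 254 171 110 
[... 2203 characters left out ...]
0  -9  -8  -3  -3  -3  -3  -4  -4]
 [ -3  -4  -3  -4  -2  -2  -7 -10  -8  -6  -9  -5 -10  -9 -10  -7  -3  -3  -3  -4  -3  -4]
 [ -3  -3  -3  -4  -3  -2  -1 -11  -8  -6  -8  -8  -9  -7 -11  -2  -2  -3  -3  -4  -3  -4]
 [ -3  -2  -3  -3  -3  -3  -2  -1  -7  -9  -7  -9 -12  -8  -1  -2  -2  -3  -3  -3  -3  -3]
 [ -3  -3  -3  -3  -3  -3  -3  -3  -2  -3  -2  -3  -3  -3  -3  -2  -3  -2  -3  -3  -3  -3]
 [ -2  -2  -3  -4  -4  -4  -3  -2  -3  -3  -3  -3  -2  -3  -3  -2  -4  -2  -3  -3  -3  -3]
 [  0  -3  -3  -3  -4  -3  -4  -2  -2  -3  -3  -3  -2  -3  -3  -3  -3  -2  -2  -3  -3  -3]
 [ -8  -1  -2  -2  -3  -3  -3  -3  -2  -2  -3  -3  -3  -3  -3  -4  -3  -3  -3  -3  -3  -3]]
[274.3 205. ] [274.4 203.7]
```

View pics/c4.png

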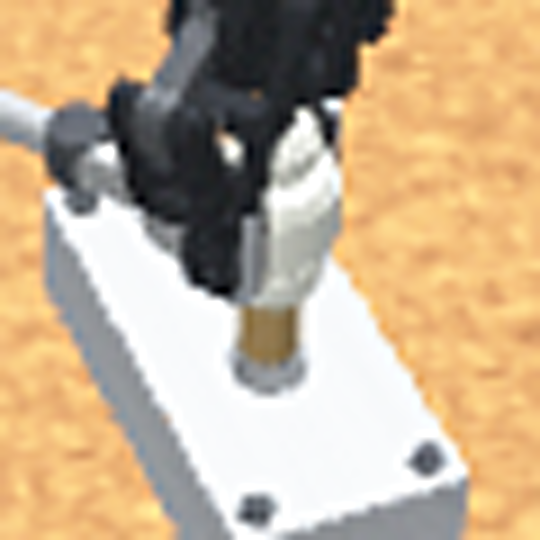

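The dowel is centred over the bore: its axis is at pixel u≈274.5 against 274.4 expected, with the foot just above the mouth. I'll insert slowly.

>>> play_rows(dp=[[0,0,0.08],[0,0,0.16],[0,0,0.24],[0,0,0.3],[0,0,0.36]], rot=[[0,0,0],[0,0,0],[0,0,0],[0,0,0],[0,0,0]])

```text
clock: 4.82
eef_pos: [669.2, 18.6, 76.6]
tcp_rot: [-3.142, 0.0, 0.784]
contact_force: [0.8, -0.0, -2.0]
opening: 0.434
grasp_force: 30.6
```

>>> play_rows(dp=[[0,0,0.1],[0,0,0.2],[0,0,0.3],[0,0,0.38],[0,0,0.44]], rot=[[0,0,0],[0,0,0],[0,0,0],[0,0,0],[0,0,0]])

```text
clock: 5.23
eef_pos: [669.1, 18.5, 58.7]
tcp_rot: [-3.141, 0.0, 0.784]
contact_force: [-0.1, -0.2, -2.9]
opening: 0.428
grasp_force: 30.6
```

>>> play_rows(dp=[[0,0,0.03],[0,0,0.06],[0,0,0.08],[0,0,0.1]], rot=[[0,0,0],[0,0,0],[0,0,0],[0,0,0]])

```text
clock: 5.57
eef_pos: [669.4, 18.5, 55.3]
tcp_rot: [3.141, -0.0, 0.784]
contact_force: [0.2, -0.1, -1.5]
opening: 0.433
grasp_force: 30.6
```

>>> play_rows(dp=[[0,0,0.02],[0,0,0.04],[0,0,0.06]], rot=[[0,0,0],[0,0,0],[0,0,0]])

```text
clock: 5.82
eef_pos: [669.8, 18.8, 54.5]
tcp_rot: [3.141, -0.001, 0.784]
contact_force: [-6.2, 1.7, 17.4]
opening: 0.431
grasp_force: 31.8
```

Solid stop at the expected height (54.5). Releasing.

>>> play_rows(dp=[[0,0,-0.03],[0,0,-0.03],[0,0,-0.03],[0,0,-0.03],[0,0,-0.03]], rot=[[0,0,0],[0,0,0],[0,0,0],[0,0,0],[0,0,0]], fingers=0.65)

```text
clock: 6.23
eef_pos: [669.2, 18.5, 53.9]
tcp_rot: [-3.141, 0.0, 0.784]
contact_force: [-0.5, -0.1, 0.2]
opening: 0.649
grasp_force: 0.0
```

>>> play_rows(dp=[[0,0,-0.3],[0,0,-0.9],[0,0,-1.6],[0,0,-2.4],[0,0,-3.2]], rot=[[0,0,0],[0,0,0],[0,0,0],[0,0,0],[0,0,0]])

```text
clock: 6.65
eef_pos: [668.9, 18.5, 183.9]
tcp_rot: [-3.141, 0.0, 0.784]
contact_force: [1.5, 0.4, 0.6]
opening: 0.65
grasp_force: 0.0
```

```bash
python3 - <<'E'
from rig import optics
from h import *
S=optics.grab_frame("scene");T=optics.grab_frame("top")
u,v=245,190;a=cv2.resize(S["color"][v-50:v+50,u-58:u+58],None,fx=5,fy=5,interpolation=2)
cv2.imwrite("pics/c5.png",a[:,:,::-1]);np.savez("scene5.npz",**S)
B=np.array([670.6,24.1,42])
for h in(0,30,65):print(proj(S,B+[0,0,h]))
s=S["color"].astype(int);print(s.mean(2)[175:206,264:290].astype(int))
E
python3 go.py 530 -130 200 45
```

```text
[274.29111908 205.03226189]
[274.76828608 196.86272262]
[275.35156837 186.87639163]
[[194 191 189 187 188 201 197 190 187 186 191 193 185 180 184 186 182 184
  188 181 173 165 176 192 184 182]
 [192 184 186 185 180 189 193 188 189 194 196 191 180 179 188 188 184 186
  196 191 190 195 190 184 176 178]
 [191 184 180 185 191 199 203 192 186 182 197 193 186 175 191 191 177 178
  191 197 191 186 186 193 178 176]
 [183 171 176 183 183 179 198 201 188 171 180 184 187 179 192 204 173 179
  192 201 202 197 189 197 189 181]
 [173 171 176 176 175 181 196 200 184 208 183 176 179 177 181 193 186 177
  185 193 194 180 178 185 192 191]
 [224 245 245 245 243 235 228 206 243 254 194 186 178 178 188 193 188 178
  183 190 185 181 185 191 196 196]
 [242 241 242 241 242 243 244 167 124 215 230 188 183 190 196 200 183 184
  187 188 177 175 176 178 182 194]
 [242 243 241 240 240 241 243 244 143 150 254 238 197 194 194 196 185 185
  190 195 193 193 186 182 180 178]
 [242 241 241 242 242 240 241 243 204 226 254 248 188 182 194 192 189 183
  189 190 185 178 181 186 184 178]
 [242 242 242 241 240 241 243 243 1
[... 1813 characters left out ...]
190]
 [250 251 252 254 179 186 192 192 194 190 190 189 185 182 177 168 157 161
  254 252 251 252 252 180 185 181]
 [250 250 252 254 205 205 193 188 193 191 190 189 184 181 176 168 158 225
  254 250 251 252 252 224 171 177]
 [251 250 252 253 254 195 197 190 190 187 188 187 183 177 174 167 197 255
  252 250 251 251 252 252 225 181]
 [250 250 250 253 254 168 189 181 181 201 188 184 181 185 180 174 204 254
  251 250 249 250 251 252 253 184]
 [251 251 250 252 254 202 185 210 221 193 193 180 173 213 195 156 244 254
  251 250 249 250 251 252 252 230]]
t 6.75 pos [672.766  18.59  189.153] rot [ 3.135 -0.007  0.784] F [0.694 1.123 0.42 ] open 0.652
dp [-5.148  0.111 -0.307] rot [ 0.065 -0.069 -0.011]
```

View pics/c5.png

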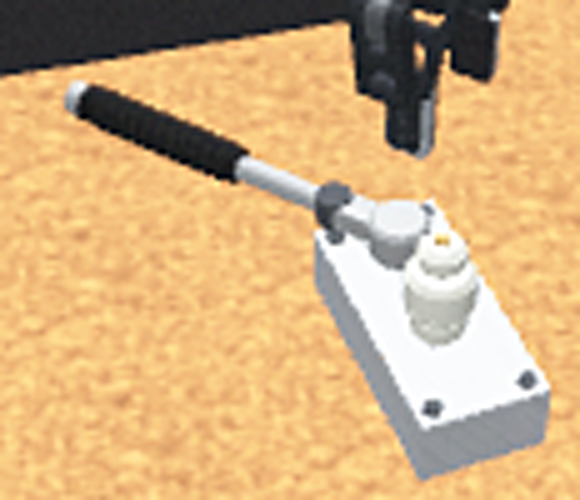

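Home and upright: the lowest bead rests on the top face at crop (438,320), and the handle hasn't moved. Next I'll go to the anticlockwise side of the handle with shut fingers.

>>> play_rows(dp=[[-0.9,0,0],[-1.8,0,0],[-2.7,0,0],[-3.6,0,0],[-4.4,0.0,0]], rot=[[0,0,0],[0,0,0],[0,0,0],[0,0,0],[0,0,0]], fingers=0.0)

```text
clock: 7.17
eef_pos: [542.8, -106.8, 182.3]
tcp_rot: [-3.141, 0.0, 0.784]
contact_force: [1.0, -1.2, -0.5]
opening: 0.001
grasp_force: 0.0
```

>>> play_rows(dp=[[-0.35,0,0],[-0.35,0,0],[-0.35,0,0]], rot=[[0,0,0],[0,0,0],[0,0,0]])

```text
clock: 7.42
eef_pos: [535.1, -115.9, 182.6]
tcp_rot: [3.141, -0.001, 0.783]
contact_force: [0.8, -0.2, -0.2]
opening: -0.001
grasp_force: 0.0
```

```bash
python3 go.py 535 -116 46 43.3; python3 - <<'E'
from rig import optics
from h import *
f=optics.grab_frame("scene")
S=f["color"];B=np.array([616,17,59.]);r=np.array([-.728,-.686,0]);
for k in(60,100,150,210):print(k,proj(f,B+k*r))
g=S.astype(int).mean(2);m=(g<60);k=np.zeros(m.shape,bool);k[155:185,195:245]=1
print(blobs(m&k,20)); p=np.argwhere(m&k)[:,::-1].astype(np.float32); print(cv2.fitLine(p,2,0,.01,.01).ravel())
E
```

```text
t 7.42 pos [ 535.138 -115.926  182.581] rot [ 3.141 -0.001  0.783] F [ 0.76  -0.154 -0.172] open -0.001
dp [-0.007 -0.003  3.415] rot [ 0.006 -0.008  0.257]
60 [246.67073368 178.35922648]
100 [234.29647439 173.0894978 ]
150 [219.29258611 166.69990966]
210 [201.93501148 159.30797559]
[([218.6, 166.3], [202, 157, 35, 20, 245])]
[  0.91914696   0.3939148  218.61224    166.31429   ]
```

The handle line fits the model within 1 px. Descending beside it.

>>> play_rows(dp=[[0,0,0.8],[0,0,1.7],[0,0,2.5],[0,0,3.1],[0,0,3.4]], rot=[[0,0,0.1],[0,0,0.26],[0,0,0.26],[0,0,0.26],[0,0,0.26]])

```text
clock: 7.88
eef_pos: [534.2, -114.2, 42.9]
tcp_rot: [-3.138, 0.002, 0.758]
contact_force: [-0.9, 0.3, -0.2]
opening: -0.001
grasp_force: 0.0
```

>>> play_rows(dp=[[0,-0.1,0],[0,-0.2,0],[0,-0.3,0],[0,-0.4,0]], rot=[[0,0,0],[0,0,0],[0,0,0],[0,0,0]])

```text
clock: 8.22
eef_pos: [524.8, -103.7, 47.6]
tcp_rot: [3.14, -0.002, 0.757]
contact_force: [0.3, 0.1, 0.5]
opening: 0.0
grasp_force: 0.0
```

>>> play_rows(dp=[[-0.02,-0.13,0],[-0.035,-0.263,0],[-0.05,-0.46,0],[-0.054,-0.66,0],[-0.05,-0.794,0]], rot=[[0,0,0.33],[0,0,0.67],[0,0,1.17],[0,0,1.67],[0,0,2.0]])

```text
clock: 8.63
eef_pos: [501.9, -82.5, 47.8]
tcp_rot: [3.138, -0.003, 0.545]
contact_force: [2.1, -4.3, -0.6]
opening: 0.003
grasp_force: 2.1
```

```bash
cat > st.py <<'E'
# state in bolt polar frame; camera check of the black grip line
from h import *
from rig import telemetry,optics
s=telemetry.sense();B=np.array([616,17.]);v=s["eef_pos"][:2]-B
R=Ro.from_euler("xyz",s["tcp_rot"]).as_matrix();print("t",round(s["clock"],2),"F tool",(R.T@s["contact_force"]).round(1),"r",np.hypot(*v).round(1),"ang",(np.degrees(np.arctan2(v[1],v[0]))%360).round(1),"z",s["eef_pos"][2].round(1),"yaw",np.degrees(s["tcp_rot"][2]).round(1))
f=optics.grab_frame("top");C=f["color"].astype(int);g=C.max(2)
np.savez("toplast.npz",**f)
E
python3 st.py
```

```text
t 8.63 F tool [-0.4  4.7  0.6] r 151.4 ang 221.1 z 47.8 yaw 31.2
```

>>> play_rows(dp=[[-0.02,-0.13,0],[-0.035,-0.263,0],[-0.05,-0.46,0],[-0.054,-0.66,0],[-0.05,-0.794,0]], rot=[[0,0,0.33],[0,0,0.67],[0,0,1.17],[0,0,1.67],[0,0,2.0]])

```text
clock: 9.1
eef_pos: [483.4, -56.4, 47.5]
tcp_rot: [3.14, -0.003, 0.337]
contact_force: [1.3, -3.5, 0.8]
opening: 0.001
grasp_force: 2.1
```

```bash
python3 st.py; python3 - <<'E'
from h import *
f=dict(np.load("toplast.npz"));u,v=255,215
cv2.imwrite("pics/c6.png",cv2.resize(f["color"][v-50:v+50,u-65:u+65],None,fx=5,fy=5,interpolation=2)[:,:,::-1])
E
```

```text
t 9.1 F tool [ 0.   3.7 -0.8] r 151.5 ang 209.0 z 47.5 yaw 19.3
```

View pics/c6.png

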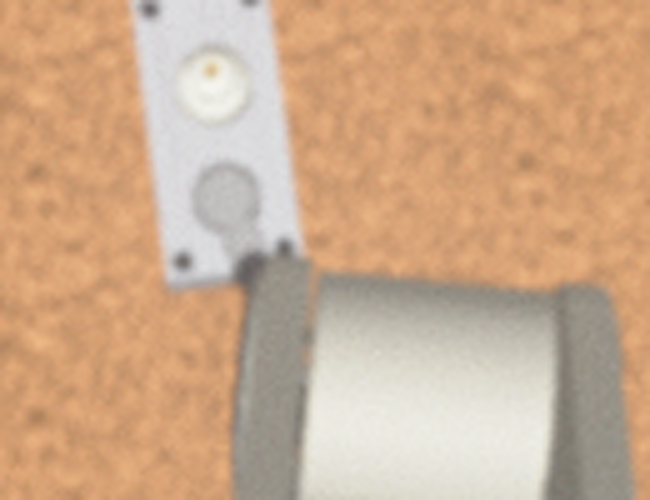

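The wrench follows steadily (3.7 N), the dowel is still home at crop (212,85) and the hinge shows at crop (248,266). I'll slow down now and feel for the stop.

>>> play_rows(dp=[[-0.012,-0.08,0],[-0.022,-0.16,0],[-0.031,-0.237,0],[-0.04,-0.316,0],[-0.046,-0.395,0]], rot=[[0,0,0.2],[0,0,0.4],[0,0,0.6],[0,0,0.8],[0,0,1.0]])

```text
clock: 9.57
eef_pos: [476.4, -42.3, 47.3]
tcp_rot: [3.14, -0.002, 0.234]
contact_force: [0.8, -3.6, 3.1]
opening: 0.001
grasp_force: 2.0
```

>>> play_rows(dp=[[-0.012,-0.08,0],[-0.022,-0.16,0],[-0.031,-0.237,0],[-0.04,-0.316,0],[-0.046,-0.395,0]], rot=[[0,0,0.2],[0,0,0.4],[0,0,0.6],[0,0,0.8],[0,0,1.0]])

```text
clock: 9.98
eef_pos: [470.9, -27.4, 47.2]
tcp_rot: [3.141, -0.002, 0.13]
contact_force: [-0.1, -3.3, 2.9]
opening: -0.002
grasp_force: 2.0
```

>>> play_rows(dp=[[-0.012,-0.08,0],[-0.022,-0.16,0],[-0.031,-0.237,0],[-0.04,-0.316,0],[-0.046,-0.395,0]], rot=[[0,0,0.2],[0,0,0.4],[0,0,0.6],[0,0,0.8],[0,0,1.0]])

```text
clock: 10.4
eef_pos: [467.0, -11.8, 47.2]
tcp_rot: [3.141, -0.002, 0.025]
contact_force: [-0.2, -4.7, 2.5]
opening: -0.002
grasp_force: 1.9
```

>>> play_rows(dp=[[-0.012,-0.08,0],[-0.022,-0.16,0],[-0.031,-0.237,0]], rot=[[0,0,0.2],[0,0,0.4],[0,0,0.6]])

```text
clock: 10.65
eef_pos: [465.4, -2.4, 47.2]
tcp_rot: [3.141, -0.002, -0.038]
contact_force: [0.3, -3.7, 1.8]
opening: 0.001
grasp_force: 1.9
```

>>> play_rows(dp=[[-0.012,-0.08,0],[-0.022,-0.16,0],[-0.031,-0.237,0],[-0.04,-0.316,0]], rot=[[0,0,0.2],[0,0,0.4],[0,0,0.6],[0,0,0.8]])

```text
clock: 10.98
eef_pos: [464.2, 10.0, 47.1]
tcp_rot: [3.141, -0.002, -0.121]
contact_force: [0.5, -8.7, 2.5]
opening: -0.0
grasp_force: 4.2
```

Stop found (8.7 N). Going on in small steps.

>>> play_rows(dp=[[-0.008,-0.05,0],[-0.015,-0.1,0],[-0.02,-0.15,0]], rot=[[0,0,0.13],[0,0,0.26],[0,0,0.4]])

```text
clock: 11.23
eef_pos: [463.9, 15.7, 47.1]
tcp_rot: [3.14, -0.002, -0.162]
contact_force: [0.5, -10.3, 3.2]
opening: 0.0
grasp_force: 5.3
```

```bash
python3 st.py; python3 - <<'E'
from rig import optics
from h import *
f=optics.grab_frame("scene");np.savez("s8.npz",**f);u,v=235,180
cv2.imwrite("pics/c7.png",cv2.resize(f["color"][v-45:v+45,u-60:u+60],None,fx=6.5,fy=6.5,interpolation=2)[:,:,::-1])
E
```

```text
t 11.23 F tool [ 2.1 10.1 -3.2] r 152.1 ang 180.5 z 47.1 yaw -9.3
```

View pics/c7.png

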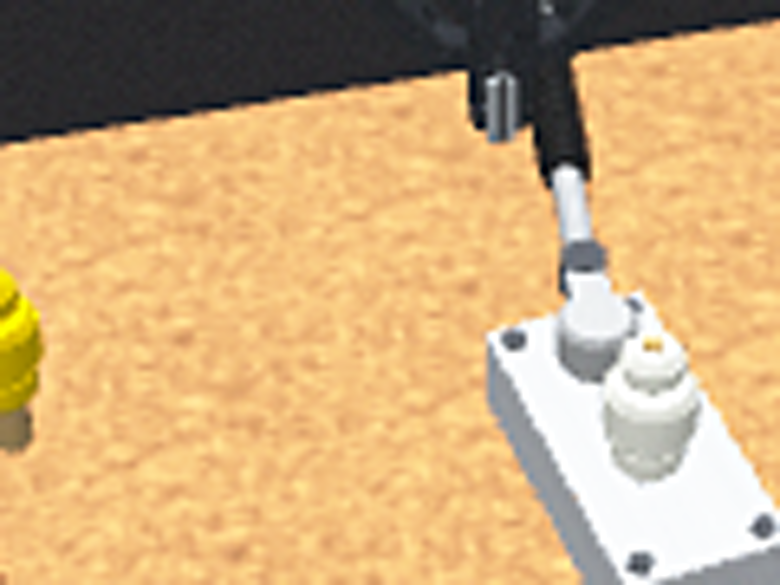

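Dowel stays home at crop (650,410), the hinge is at crop (582,255) and the handle is starting to bend at constant force. Small advance, then I'll measure the bend numerically.

>>> play_rows(dp=[[-0.008,-0.05,0],[-0.015,-0.1,0],[-0.02,-0.15,0]], rot=[[0,0,0.13],[0,0,0.26],[0,0,0.4]])

```text
clock: 11.58
eef_pos: [463.9, 21.6, 47.0]
tcp_rot: [3.14, -0.001, -0.204]
contact_force: [-0.5, -11.0, 3.6]
opening: -0.0
grasp_force: 5.5
```

```bash
python3 st.py; python3 - <<'E'
from rig import optics
from h import *
f=optics.grab_frame("scene");np.savez("s9.npz",**f)
for n in("s8.npz","s9.npz"):
    f=dict(np.load(n));g=f["color"].astype(int);b=g.mean(2)
    # rod rows: bright run between dark hinge and dark grip
    P=[]
    for v in range(160,171):
        row=g[v,255:272]; w=np.clip(row.min(1)-165,0,None)*((row.max(1)-row.min(1))<45)
        if w.sum()>60: P.append(((w*np.arange(255,272)).sum()/w.sum(),v))
    P=np.array(P);W=np.array([ray(f,p,60)[:2] for p in P]);d=W[0]-W[-1];print(n,P.round(1).tolist());print("rod dir",(np.degrees(np.arctan2(d[1],d[0]))%360).round(1))
    m=np.zeros(b.shape,bool);m[168:182,258:270]=1;m&=(b<115);q=np.argwhere(m).mean(0)[::-1];h=ray(f,q,66)[:2];e=h-[616,17];print("hinge px",q.round(1),"bolt->hinge",np.hypot(*e).round(1),(np.degrees(np.arctan2(e[1],e[0]))%360).round(1))
E
```

```text
t 11.58 F tool [ 1.7 10.9 -3.6] r 152.2 ang 178.3 z 47.0 yaw -11.7
s8.npz [[261.9, 161.0], [261.7, 162.0], [262.1, 163.0], [262.4, 164.0], [262.5, 165.0], [262.6, 166.0], [262.7, 167.0], [263.2, 168.0], [263.3, 169.0], [263.3, 170.0]]
rod dir 169.9
hinge px [263.5 175. ] bolt->hinge 37.7 173.7
s9.npz [[263.0, 161.0], [262.9, 162.0], [263.0, 163.0], [263.2, 164.0], [263.4, 165.0], [263.4, 166.0], [263.5, 167.0], [263.6, 168.0], [263.6, 169.0], [263.7, 170.0]]
rod dir 167.1
hinge px [263.6 174.8] bolt->hinge 38.9 173.1
```

Bolt→hinge holds at about 173° while the rod went from 169.9° to 167.1°, so the bolt is solid and the bend is about 0.1 rad. A bit more.

>>> play_rows(dp=[[-0.008,-0.06,0],[-0.015,-0.12,0],[-0.02,-0.17,0],[-0.02,-0.17,0]], rot=[[0,0,0.13],[0,0,0.26],[0,0,0.4],[0,0,0.4]])

```text
clock: 12.02
eef_pos: [464.3, 28.6, 47.0]
tcp_rot: [3.14, -0.001, -0.246]
contact_force: [-1.9, -11.2, 3.9]
opening: 0.006
grasp_force: 5.2
```

```bash
cat > bend.py <<'E'
from rig import optics
from h import *
f=optics.grab_frame("scene")
g=f["color"].astype(int);b=g.mean(2);P=[]
for v in range(160,171):
    row=g[v,255:274]; w=np.clip(row.min(1)-165,0,None)*((row.max(1)-row.min(1))<45)
    if w.sum()>60: P.append(((w*np.arange(255,274)).sum()/w.sum(),v))
P=np.array(P);W=np.array([ray(f,p,60)[:2] for p in P],np.float32);d=cv2.fitLine(W,2,0,.01,.01).ravel()[:2];d*=-np.sign(d[0])
m=np.zeros(b.shape,bool);m[168:182,258:272]=1;m&=(b<115);q=np.argwhere(m).mean(0)[::-1];h=ray(f,q,66)[:2];e=h-[616,17]
a1=np.degrees(np.arctan2(d[1],d[0]))%360;a2=np.degrees(np.arctan2(e[1],e[0]))%360
print("rod",a1.round(1),"head",a2.round(1),"bend",np.radians(a2-a1).round(3),P[[0,-1]].round(1).tolist())
E
python3 st.py; python3 bend.py
```

```text
t 12.02 F tool [ 0.9 11.3 -3.9] r 152.1 ang 175.6 z 47.0 yaw -14.1
rod 164.3 head 172.7 bend 0.147 [[264.3, 161.0], [264.3, 170.0]]
```

>>> play_rows(dp=[[-0.005,-0.04,0],[-0.008,-0.08,0],[-0.008,-0.08,0],[-0.008,-0.08,0]], rot=[[0,0,0.1],[0,0,0.2],[0,0,0.2],[0,0,0.2]])

```text
clock: 12.45
eef_pos: [464.6, 31.6, 47.0]
tcp_rot: [3.14, -0.0, -0.267]
contact_force: [-1.8, -9.9, 4.7]
opening: 0.001
grasp_force: 5.2
```

```bash
python3 st.py; python3 bend.py
```

```text
t 12.45 F tool [ 0.8 10.  -4.7] r 152.1 ang 174.5 z 47.0 yaw -15.3
rod 163.5 head 172.3 bend 0.153 [[264.5, 161.0], [264.4, 170.0]]
```

Held well past 0.12 rad by estimate. I'll ease back slowly, then check the bend as the difference in rod direction.

>>> play_rows(dp=[[0,0.1,0],[0,0.2,0],[0,0.3,0],[0,0.4,0],[0,0.5,0]], rot=[[0,0,0],[0,0,0],[0,0,0],[0,0,0],[0,0,0]])

```text
clock: 12.97
eef_pos: [461.1, 12.7, 47.3]
tcp_rot: [-3.141, -0.004, -0.267]
contact_force: [1.3, -1.0, 0.9]
opening: -0.001
grasp_force: 0.9
```

>>> play_rows(dp=[[0,0.2,0],[0,0.5,0],[0,0.8,0],[0,1.1,0],[0,1.3,0]], rot=[[0,0,0],[0,0,0],[0,0,0],[0,0,0],[0,0,0]])

```text
clock: 13.38
eef_pos: [445.0, -37.6, 46.4]
tcp_rot: [-3.141, 0.0, -0.268]
contact_force: [0.7, -0.1, -0.9]
opening: 0.002
grasp_force: 0.0
```

```bash
python3 st.py; python3 bend.py
```

```text
t 13.38 F tool [ 0.7 -0.1  0.9] r 179.5 ang 197.7 z 46.4 yaw -15.4
rod 174.6 head 176.6 bend 0.036 [[260.0, 161.0], [262.5, 170.0]]
```

Bias-corrected (straight reads 0.036), the bend was only about 0.12, which is marginal. I'll push again somewhat further to be sure.

>>> play_rows(dp=[[0,-0.25,0],[0,-0.55,0],[0,-0.85,0],[0,-1.05,0],[0,-1.2,0]], rot=[[0,0,0],[0,0,0],[0,0,0],[0,0,0],[0,0,0]])

```text
clock: 13.9
eef_pos: [458.3, 10.8, 46.0]
tcp_rot: [3.141, 0.001, -0.267]
contact_force: [-4.0, -8.2, 0.5]
opening: 0.001
grasp_force: 4.4
```

>>> play_rows(dp=[[0,-0.1,0],[0,-0.2,0],[0,-0.3,0],[0,-0.4,0],[0,-0.5,0]], rot=[[0,0,0],[0,0,0],[0,0,0],[0,0,0],[0,0,0]])

```text
clock: 14.32
eef_pos: [460.0, 28.4, 45.4]
tcp_rot: [3.138, 0.006, -0.267]
contact_force: [-9.7, -10.6, 6.3]
opening: -0.002
grasp_force: 6.3
```

>>> play_rows(dp=[[0,-0.06,0],[0,-0.1,0],[0,-0.1,0]], rot=[[0,0,0.2],[0,0,0.3],[0,0,0.3]])

```text
clock: 14.57
eef_pos: [461.1, 32.4, 45.3]
tcp_rot: [3.138, 0.006, -0.3]
contact_force: [-10.0, -7.7, 4.6]
opening: 0.0
grasp_force: 5.3
```

```bash
python3 st.py; python3 bend.py
```

```text
t 14.57 F tool [-7.3 10.3 -4.5] r 155.7 ang 174.3 z 45.3 yaw -17.2
rod 163.5 head 174.3 bend 0.188 [[264.6, 161.0], [264.5, 170.0]]
```

>>> play_rows(dp=[[0,-0.05,0],[0.0,-0.1,0],[0.0,-0.14,0],[0,-0.14,0],[0,-0.14,0]], rot=[[0,0,0.1],[0,0,0.2],[0,0,0.3],[0,0,0.3],[0,0,0.3]])

```text
clock: 15.08
eef_pos: [462.1, 37.6, 45.2]
tcp_rot: [3.137, 0.007, -0.331]
contact_force: [-9.5, -7.6, 5.8]
opening: 0.001
grasp_force: 5.6
```

```bash
python3 st.py; python3 bend.py
```

```text
t 15.08 F tool [-6.5 10.3 -5.7] r 155.2 ang 172.4 z 45.2 yaw -18.9
rod 160.1 head 172.8 bend 0.222 [[265.5, 161.0], [264.7, 170.0]]
```

The bend is about 0.19–0.22 rad: broken over and below 0.32. Now I'll ease off and retreat.

>>> play_rows(dp=[[0,0.1,0],[0,0.2,0],[0,0.3,0],[0,0.45,0],[0,0.6,0]], rot=[[0,0,0],[0,0,0],[0,0,0],[0,0,0],[0,0,0]])

```text
clock: 15.6
eef_pos: [458.7, 15.1, 46.0]
tcp_rot: [3.141, -0.001, -0.331]
contact_force: [1.0, -3.2, -1.2]
opening: -0.004
grasp_force: 1.4
```

>>> play_rows(dp=[[0,0.2,0],[0,0.5,0],[0,0.9,0],[0,1.3,0],[0,1.7,0]], rot=[[0,0,0],[0,0,0],[0,0,0],[0,0,0],[0,0,0]])

```text
clock: 16.02
eef_pos: [435.7, -49.6, 46.1]
tcp_rot: [-3.142, 0.0, -0.332]
contact_force: [-0.6, 0.1, 0.2]
opening: -0.003
grasp_force: 0.0
```

>>> play_rows(dp=[[0,0.3,-0.5],[0,0.6,-1.2],[0,1.0,-2],[0,1.5,-2.8],[0,2.0,-3.5]], rot=[[0,0,0],[0,0,0],[0,0,0],[0,0,0],[0,0,0]])

```text
clock: 16.43
eef_pos: [409.6, -125.3, 187.9]
tcp_rot: [-3.141, -0.0, -0.331]
contact_force: [1.7, -0.3, -0.6]
opening: 0.001
grasp_force: 0.0
```

```bash
python3 st.py; python3 bend.py;  python3 - <<'E'
from rig import optics
from h import *
f=optics.grab_frame("scene")
a=cv2.resize(f["color"][120:275,80:300],None,fx=3.5,fy=3.5,interpolation=2)
cv2.imwrite("pics/end.png",a[:,:,::-1])
E
```

```text
t 16.43 F tool [ 1.7 -0.3  0.6] r 250.7 ang 214.6 z 187.9 yaw -19.0
rod 174.5 head 177.5 bend 0.053 [[260.0, 161.0], [262.5, 170.0]]
```

View pics/end.png

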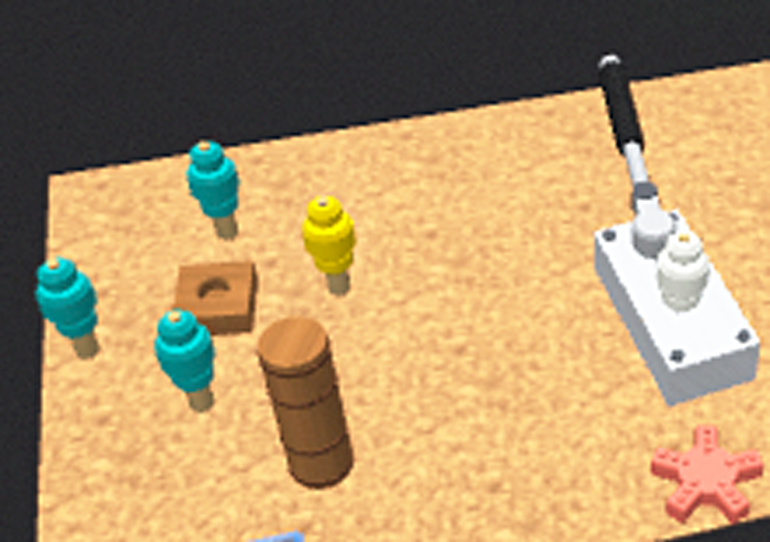

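Everything is in place: handle straight again (crop (610,62)–(645,190)), dowel home at crop (683,270), bystanders unmoved, arm clear. Handing in.

```bash
python3 -c "
from rig import r
print(r.sign_off())"
```

```text
the job is handed in; nothing more can be done
None
```

I handed the job in at about 16.5 s; no verdict came back. The white bead dowel is home and upright in the bore and was let go before the wrench was touched. The wrench broke over at the hinge (about 0.17–0.2 rad) and sprang straight. The bolt was run up solid and I estimate it at 0.85 rad or more against the 0.8 needed. The star and rainstick look unmoved in the last view; the fidget slider was out of that picture, but the arm never went near it.

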